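# Set the ratchet prop and bed the ring mandrel

## Robot

A 6-joint arm with a two-finger parallel gripper is mounted at the origin on a cart in front of the work surface, level with it; the furniture and walls round the work are solid. World frame = base frame: x ahead of the robot, y to its left, z up, the work surface at z = 0. Lengths are in mm, angles in rad, forces in N, time in s.
With the tool pointing down it reaches from about 275 to 750 mm from the base axis. Payload 10.2 kg.
Tool frame: the origin (TCP) lies at the very end of the fingers, on their centre line; the grasp point (between the pads) lies 19 mm behind it; z points along the fingers, y is the direction in which the jaws open and shut (so a half turn about z gives the same grasp; the last joint's range is limited). The gripper opens to 85 mm and grips with 20 to 120 N. Pads are 22 mm wide; open, the fingers measure 114 mm over their backs; the gripper's body (76 mm by 85 mm) begins 54 mm behind the grasp point. The pads swing forward as they close: fully open they stand 13 mm farther back than shut.
Start: joints at [1.005, 0.313, 1.498, -0, 1.331, -0.223], TCP at [176.479, 494.456, 231.294] pointing down, gripper open.
Joint ranges: [-2.94, 2.94], [-0.97, 2.17], [0.19, 2.56], [-1.23, 4.37], [0.02, 3.11], [-2.88, 2.88]. Speed limits (rad/s): [2.39, 2.39, 3.01, 3.14, 3.14, 3.14].

## Interface

Orientations are given as a unit quaternion [w, x, y, z].
In Python, from rig import * gives the robot as it stands. The module is installed in compiled form; this text tells all that it offers.
- The arm moves only by the shell command python3 -m crank 'ROWS' [FORCE]. ROWS is a JSON object of lists of equal length, an entry for each row: "dp": the shift along the world's x, y, z in cm, a list of three; "delta_rot": the turn, a rotation vector about the world's x, y, z in degrees, a list of three; "claw": the closure in counts, from 0 (fully open) to 255 (shut). A call has 1 to 10 rows; each row shifts and turns the commanded pose from where the row before left it; what a row does not reach is not made up. A row lasts 1/10 s, in which the tool goes at most 50 mm and 8.59 degrees, less where a joint would pass 70% of its speed; a pose out of reach is approached as far as the arm can. A call is refused whole if a number of a shift passes 5 or a number of a turn 8.59, either way. A call with a gripper value outside its range is refused whole. The fingers move at their own pace and stop on an object; FORCE is the grip in N (left out, the last holds). Time passes only in rows, so rows that do not move let the fingers close. It gives the time, the measured TCP pose, the force and the opening at its end, in the units of the state.
- sense(): the state, without advancing time (a new reading comes with each control period).
- capture(name): name is "scene" or "top" or "wrist"; returns (picture, depth): 480x640x3 uint8, red, green, blue; 480x640 float32, mm along the optical axis (not along the pixel's ray), 0 where there is no reading.
- camera_model(name): a dict with "fx", "fy", "cx", "cy" (pixels), "cam_to_world" (4x4, takes a point from camera to world coordinates); the wrist camera has in their place "T_tool_cam" (4x4, takes a point from camera to tool coordinates, whose origin is the TCP and whose axes are the flange's). Camera axes: x right, y up, looking along -z (the intrinsics and any distortion apply to the point x, -y, -z); pixel columns grow to the right and rows downward; lengths in mm; the calibration is good to about 2 mm. The wrist camera is an equidistant fisheye: a pixel r from the principal point sees the ray r / f radians off the axis. A picture is of the moment at which its call begins: read the wrist's pose just before it. camera_model takes no time and is no camera call.
- finish_job(): hands the job in, once; it reports no verdict.
Trained networks look in the newest picture that a camera, given by its name, has taken for a name from the list of things; names that differ only in an ending like _2 or _b are one class to them, and where a whole thing is asked for, a point or a joint stands for the part that bears it (a point fixed in the world has none). Each returns a list of dicts, best first, with "p" (0 to 1); they miss things now and then, are a little off and sometimes report something else, mostly with a low value. They report only what shows in the picture. A call takes as long as a camera call.
- boxes_of(camera, target): "centre" ([column, row] in pixels, amid what is visible of it).
- masks_of(camera, target): "region" (480x640 bool, what is visible of it) and "centre" ([column, row] in pixels, amid what is visible of it).
- pinpoint(camera, target): "centre" ([column, row] in pixels: a listed point, or the origin of a listed thing).
The state is a dict: "time_s": time; "joints": joint angles; "dq": joint speeds; "tau": joint torques, N m; "eef_pos": TCP position; "ee_rot": TCP orientation; "force": force on the tool from outside, world axes, zero at the start; "wrist_torque": the same for the moment, N m; "grip_width": opening from 0.0 (shut) to 1.0 (fully open).
Only numpy, scipy, OpenCV 4.12 (cv2) and the standard library are available. Lean on these libraries where they do the work, as an engineer would, in place of code of your own. Each camera call takes 0.05 s, during which the arm holds its last target.

## Task

Raise the sliding column of the ratchet work prop, click by click, until its brass V saddle stands at the same height as the fixed brass saddle next to it, and let go so that the column rests on its pawl at that notch. Then lay the ring mandrel across the two saddles, bedded in both V grooves and about centred between them, and release it; either end may go on either side. Leave the flux jar, the white cone and the whetstone where they stand.

Things in the scene. Friction and masses are not known exactly. Their poses are not given: they have to be found in the camera images.
- stand: Fixture fixed to the bench: dark steel base 72 x 200 x 12 mm; green sleeve (29 mm wide, top at z = 80 mm, centred at y = +65 mm) that guides the ratchet column; round post with fixed brass saddle at y = -65 mm. Origin: centre of the base's underside, on the bench top. x across the base, y from fixed rest to column, along both V grooves, z up. Yaw varies by 0.3 rad.
- column (a joint): Rise of the 0.3 kg ratchet column, m (0 to 0.055). Notch every 0.010; level with the rest at 0.040. Starts settled on notch 0, 1 or 2. Lifting needs 3 to 10 N. The pawl clicks in 1 to 2 mm short of each notch and then bears the column there; let go between notches, it sinks to the lower one. Lift 1 to 5 mm past the wanted notch and let go. From too high it comes down only if the pawl is pulled.
- pawl (a joint): Spring plunger holding the column, m: 0 = in, under a tooth; 0.007 = pulled fully out along the stand's -x. Each passing tooth pushes it to about 0.005, then it clicks back to about 0. Spring 1.8 N at 0, 3.5 N at 0.007. Pulled out, it lets the column drop right down; only needed after lifting too far.
- pawl_knob (a point): Middle of the black knob of the plunger, 16 mm in diameter, 14 mm long, axis along the stand's x, 60 mm above the bench, 49 mm on the -x side of the column's axis.
- prop_saddle (a point): Middle of the floor line of the V groove on the column's head, on the column's axis; rises with it, 104 mm above the bench at column = 0. Brass head 36 mm wide along the stand's x (upright flat faces to grip), 24 mm along y, from 16 mm below to 16 mm above this point. 90-degree V, open upwards, 30 mm wide at the top, along the stand's y.
- rest_saddle (a point): Middle of the floor line of the V groove of the fixed rest, 144 mm above the bench; head of the same shape and size as the column's, fixed. It is 130 mm from the column's axis.
- ring_mandrel: Grey steel mandrel, loose, 0.24 kg, 213 mm long along its y, lying within 0.4 rad of the world's y. Origin: at its middle, on the underside. Round: 21 mm in diameter from the -y end to 54 mm before the middle, then tapering evenly to 12 mm at the +y end; about 18 mm at the middle, its axis 9 mm above the origin. Grip it across its x near the middle.
- mandrel_thick (a point): Point on the mandrel's axis 65 mm from its middle towards the thick end (radius 10.4 mm here). In a V saddle it lies about 15 mm above the V's floor line.
- mandrel_thin (a point): Point on the mandrel's axis 65 mm from its middle towards the thin end (radius 7.1 mm here). In a V saddle it lies about 10 mm above the V's floor line.
- flux_jar: Bystander: amber jar with white lid, 58 mm in diameter, 78 mm high; origin at the centre of its underside.
- wax_cone: Bystander: white cone, 45 mm in diameter, 40 mm high; origin at the centre of its underside.
- sharpening_bar: Bystander: pale whetstone bar, 26 x 102 x 21 mm; origin at the centre of its underside.

How it is judged:
By the outcome, as a careful person would: the job done as asked, in the order asked, and still so for the second after the job is handed in, with the robot touching nothing.
It also fails if it takes over 58 s, if anything falls off the work surface, if the arm or the gripper's body presses on something with over 40 N, if the wrist force passes 120 N, or if a joint passes its speed limit or range.

## Working session

There is one attempt and no reset: what is moved stays moved. The work goes in short steps, Python scripts to look and compute and a shell command to move; the robot and the scene stay as the last step left them, time stands still between calls to the robot, and variables do not carry over. Pictures are saved under pics/ and viewed, and the job is handed in when it is done.

```bash
mkdir -p pics; cat > h.py <<'E'
from rig import *
import numpy as np, cv2
from scipy.spatial.transform import Rotation as R
def save(n,p): cv2.imwrite('pics/'+n+'.png',p[:,:,::-1])
def px2w(cam,u,v,d):
    m=camera_model(cam); x=(u-m['cx'])/m['fx']*d; y=(v-m['cy'])/m['fy']*d
    return (np.array(m['cam_to_world'])@[x,-y,-d,1])[:3]
def ray(cam,u,v,z):
    m=camera_model(cam);T=np.array(m['cam_to_world'])
    r=T[:3,:3]@[(u-m['cx'])/m['fx'],-(v-m['cy'])/m['fy'],-1]
    o=T[:3,3]; return o+r*(z-o[2])/r[2]
def w2px(cam,p):
    m=camera_model(cam);c=np.linalg.inv(np.array(m['cam_to_world']))@[*p,1]
    return m['cx']+m['fx']*c[0]/-c[2], m['cy']+m['fy']*c[1]/c[2]
def cloud(cam,d):
    v,u=np.mgrid[0:480,0:640]; m=camera_model(cam)
    P=np.stack([(u-m['cx'])/m['fx']*d,-(v-m['cy'])/m['fy']*d,-d,np.ones_like(d)],-1)
    return (P@np.array(m['cam_to_world']).T)[...,:3]
E
python3 - <<'E'
from h import *
s=sense();print(s)
for c in ['top','scene']:
    p,d=capture(c); save(c+'0',p); np.save(c+'0.npy',d)
    m=camera_model(c);print(c,{k:np.round(m[k],3).tolist() for k in m})
    P=cloud(c,d)
    for t in ['prop_saddle','rest_saddle','pawl_knob','mandrel_thick','mandrel_thin','ring_mandrel','flux_jar','wax_cone','sharpening_bar','stand']:
        for r in pinpoint(c,t)[:2]:
            u,v=r['centre'];print(t,round(r['p'],2),np.round([u,v]),np.round(P[int(v),int(u)]))
E
```

```text
{'time_s': 0.0, 'joints': array([ 1.00463135e+00,  3.13436833e-01,  1.49845152e+00, -1.52194664e-05,
        1.33100183e+00, -2.23425697e-01]), 'dq': array([ 0.00053575, -0.00045499, -0.00158384, -0.00043676, -0.00031575,
        0.0004505 ]), 'tau': array([ 1.80648349e-04, -4.12259102e+01, -2.59748948e+01, -1.43064067e-04,
        4.03569342e-03, -7.18898605e-06]), 'eef_pos': array([176.31839513, 494.22624645, 230.73638305]), 'ee_rot': array([-2.42704915e-04,  1.70530266e-01,  9.85352225e-01, -6.01700812e-04]), 'force': array([-1.32986626e-04, -4.72356833e-01, -5.81233886e-01]), 'wrist_torque': array([ 0.01057918, -0.02365686, -0.03104513]), 'grip_width': 1.0007233698496654}
top {'fx': 558.408, 'fy': 558.408, 'cx': 308.48, 'cy': 246.511, 'cam_to_world': [[0.023, 0.991, -0.133, 488.142], [-1.0, 0.023, -0.001, 17.258], [0.002, 0.133, 0.991, 1171.313], [0.0, 0.0, 0.0, 1.0]]}
prop_saddle 0.7 [336. 242.] [641. -35. 104.]
prop_saddle 0.62 [247. 174.] [782. 145.  76.]
rest_saddle 0.8 [405. 223.] [ 675. -158.  150.]
pawl_knob 0.63 [338. 267.] [603. -43.  -0.]
mandrel_thick 0.91 [290. 304.] 
[... 305 characters left out ...]
 597.369, 'fy': 597.369, 'cx': 327.594, 'cy': 241.95, 'cam_to_world': [[0.535, 0.566, -0.627, -49.832], [-0.845, 0.364, -0.392, -401.454], [0.006, 0.74, 0.673, 813.437], [0.0, 0.0, 0.0, 1.0]]}
prop_saddle 0.87 [359. 245.] [626. -41. 114.]
rest_saddle 0.96 [438. 240.] [ 666. -168.  157.]
pawl_knob 0.61 [351. 278.] [591. -50.  65.]
mandrel_thick 0.89 [282. 299.] [520.  52.  19.]
mandrel_thin 0.72 [216. 273.] [511. 196.  11.]
ring_mandrel 0.96 [250. 291.] [510. 117.  11.]
flux_jar 0.58 [313. 207.] [770. 148.  18.]
wax_cone 0.53 [397. 235.] [786. -41.  18.]
sharpening_bar 0.88 [248. 240.] [620. 206.   8.]
sharpening_bar 0.72 [251. 292.] [515. 120.  -0.]
stand 0.85 [393. 290.] [ 653. -104.   12.]
```

View pics/top0.png

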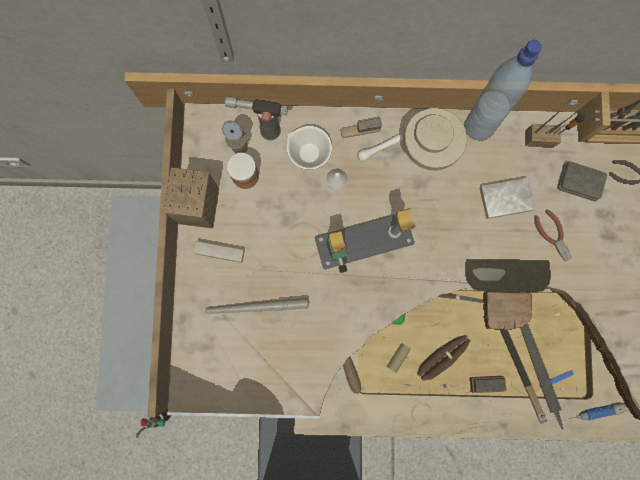

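View pics/scene0.png

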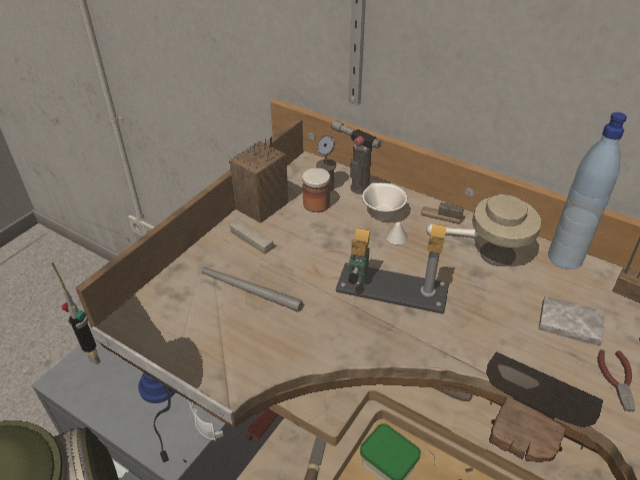

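```bash
python3 - <<'E'
from h import *
for c in ['top','scene']:
    d=np.load(c+'0.npy');P=cloud(c,d)
    # stand region
    for nm,(x0,x1,y0,y1) in dict(prop=(600,700,-80,0),rest=(630,720,-200,-125)).items():
        q=P[(P[...,0]>x0)&(P[...,0]<x1)&(P[...,1]>y0)&(P[...,1]<y1)&(P[...,2]>85)&(P[...,2]<220)&(d>0)]
        h=np.histogram(q[:,2],bins=np.arange(84,220,4)); print(c,nm,[(int(b),int(n)) for n,b in zip(*h) if n])
        zt=np.percentile(q[:,2],98); t=q[q[:,2]>zt-25]
        print(np.round([zt,*t.mean(0),*t.min(0),*t.max(0)]))
    q=P[(P[...,0]>440)&(P[...,0]<600)&(P[...,1]>-20)&(P[...,1]<260)&(P[...,2]>6)&(P[...,2]<40)]
    q=q[q[:,0]<575]
    c0=q[:,:2].mean(0);w=np.linalg.svd(q[:,:2]-c0)[2][0] if len(q)<20000 else 0
    a=(q[:,:2]-c0)@w;print(c,'mandrel',c0,w,a.min(),a.max(),c0+w*(a.min()+a.max())/2,np.percentile(q[:,2],99))
print(np.round(ray('top',336,242,104+16)), [np.round(ray('top',405,223,z)) for z in(144,)],[np.round(ray('scene',438,240,144))],[np.round(ray('scene',359,245,z)) for z in (104,114,124)],[np.round(ray('top',336,242,z)) for z in (104,114,124)])
E
```

```text
top prop [(88, 1), (92, 7), (96, 8), (100, 14), (104, 41), (108, 56), (112, 55), (116, 54), (120, 33), (124, 1)]
[123. 642. -36. 113. 622. -52.  98. 661. -20. 126.]
top rest [(84, 2), (88, 1), (92, 7), (96, 3), (100, 2), (108, 4), (128, 8), (132, 9), (136, 13), (140, 16), (144, 54), (148, 58), (152, 64), (156, 69), (160, 30), (164, 1)]
[ 162.  679. -159.  152.  660. -177.  138.  701. -144.  164.]
top mandrel [517.04159391 112.17820891] [ 0.0838917  -0.99647488] -136.34403882677302 128.19489254913492 [516.69977103 116.23841868] 24.150947171217613
scene prop [(84, 3), (88, 18), (92, 27), (96, 25), (100, 26), (104, 58), (108, 65), (112, 66), (116, 78), (120, 25)]
[122. 641. -38. 111. 621. -54.  97. 665. -19. 124.]
scene rest [(84, 12), (88, 18), (92, 16), (96, 19), (100, 23), (104, 14), (108, 18), (112, 19), (116, 12), (120, 2), (124, 1), (128, 16), (132, 30), (136, 22), (140, 27), (144, 57), (148, 65), (152, 75), (156, 78), (160, 37), (164, 1)]
[ 161.  678. -161.  152.  659. -177.  136.  700. -144.  164.]
scene mandrel [516.28916558 104.53151074] [ 0.087407   -0.99617268] -125.94812593960896 89.29797848814097 [514.6874259  122.78644862] 23.718187667466132
[639. -34. 120.] [array([ 674., -161.,  144.])] [array([ 678., -164.,  144.])] [array([635., -39., 104.]), array([625., -44., 114.]), array([615., -49., 124.])] [array([641., -35., 104.]), array([640., -34., 114.]), array([639., -34., 124.])]
```

Both views agree. The prop head is at about (642,-37) with its top near z=121, so it sits on notch 0. The rest head is at about (679,-160) with its top at 161, giving a stand yaw of about 0.29. The mandrel is at about (516,118), with its thick end towards -y. I'll move above the column head.

```bash
python3 -m crank '{"dp":[[3.1,-3.54,0],[3.1,-3.54,0],[3.1,-3.54,0],[3.1,-3.54,0],[3.1,-3.54,0],[3.1,-3.54,0],[3.1,-3.54,0],[3.1,-3.54,0]],"delta_rot":[[0,0,-3.6],[0,0,-3.6],[0,0,-3.6],[0,0,-3.6],[0,0,-3.6],[0,0,-3.6],[0,0,-3.6],[0,0,-3.6]],"claw":[60,60,60,60,60,60,60,60]}' 40
python3 -m crank '{"dp":[[3.1,-3.54,0],[3.1,-3.54,0],[3.1,-3.54,0],[3.1,-3.54,0],[3.1,-3.54,0],[3.1,-3.54,0],[3.1,-3.54,0],[0,0,0],[0,0,0]],"delta_rot":[[0,0,-3.6],[0,0,-3.6],[0,0,-3.6],[0,0,-3.6],[0,0,-3.6],[0,0,-3.6],[0,0,-3.6],[0,0,0],[0,0,0]],"claw":[60,60,60,60,60,60,60,60,60]}'
cat >> h.py <<'E'
def pose():
    s=sense(); q=s['ee_rot']; r=R.from_quat([q[1],q[2],q[3],q[0]]); y=r.apply([0,1,0]); z=r.apply([0,0,1])
    print('t',round(s['time_s'],2),'pos',np.round(s['eef_pos'],1),'yang',round(np.degrees(np.arctan2(y[1],y[0])),1),'z',np.round(z,3),'F',np.round(s['force'],1),'gw',round(s['grip_width'],3),'j',np.round(s['joints'],2))
    return np.array(s['eef_pos']),r
def wray(u,v,z,pr):
    m=camera_model('wrist'); dx=u-m['cx'];dy=v-m['cy'];a=np.hypot(dx/m['fx'],dy/m['fy']);ph=np.arctan2(dy,dx)
    c=np.array([np.sin(a)*np.cos(ph),-np.sin(a)*np.sin(ph),-np.cos(a)])
    T=np.array(m['T_tool_cam']); o=pr[0]+pr[1].apply(T[:3,3]); d=pr[1].apply(T[:3,:3]@c)
    return o+d*(z-o[2])/d[2]
E
python3 - <<'E'
from h import *
pr=pose(); p,d=capture('wrist'); save('w1',p)
for t,z in [('prop_saddle',104),('rest_saddle',144),('pawl_knob',60)]:
    for r in pinpoint('wrist',t)[:2]: print(t,r['p'],r['centre'],np.round(wray(*r['centre'],z,pr)))
E
```

```text
time_s: 1.9
eef_pos: [425.5, 209.6, 231.5]
ee_rot: [0.0, 0.411, 0.911, 0.0]
force: [1.0, 1.0, 0.2]
grip_width: 0.766
time_s: 2.8
eef_pos: [641.5, -37.1, 230.5]
ee_rot: [-0.001, 0.6, 0.8, -0.0]
force: [0.7, 0.9, -0.1]
grip_width: 0.768
t 2.8 pos [641.5 -37.1 230.5] yang 16.3 z [-0.001  0.001 -1.   ] F [ 0.7  0.9 -0.1] gw 0.768 j [-0.24  0.58  1.1   0.    1.46 -0.52]
prop_saddle 0.67 [316.6, 221.1] [642. -35. 104.]
prop_saddle 0.55 [226.6, 75.2] [549.  52. 104.]
rest_saddle 0.67 [320.2, 394.7] [ 682. -160.  144.]
pawl_knob 0.85 [261.7, 212.3] [598. -51.  60.]
```

View pics/w1.png

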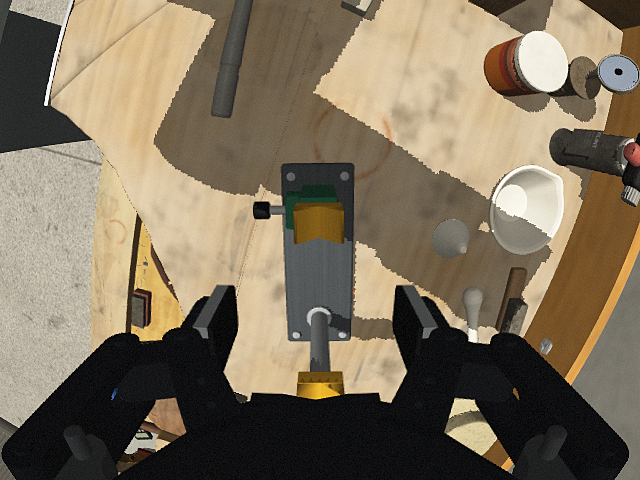

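```bash
python3 -m crank '{"dp":[[0.05,0.1,-3.5],[0,0,-3.5],[0,0,-3.5],[0,0,-3.3],[0,0,0],[0,0,0],[0,0,0],[0,0,0],[0,0,0]],"delta_rot":[[0,0,0.6],[0,0,0],[0,0,0],[0,0,0],[0,0,0],[0,0,0],[0,0,0],[0,0,0],[0,0,0]],"claw":[60,60,60,60,60,110,125,140,150]}' 40
python3 - <<'E'
from h import *
pr=pose(); p,d=capture('wrist'); save('w2',p);p,d=capture('scene'); save('s2',p[120:360,240:560].repeat(2,0).repeat(2,1))
E
```

```text
time_s: 3.9
eef_pos: [643.5, -35.4, 95.5]
ee_rot: [0.002, 0.595, 0.804, 0.001]
force: [5.9, 2.3, 4.7]
grip_width: 0.417
t 3.9 pos [643.5 -35.4  95.5] yang 17.0 z [ 0.005 -0.    -1.   ] F [5.9 2.3 4.7] gw 0.417 j [-0.24  0.69  1.27  0.    1.17 -0.53]
```

View pics/w2.png

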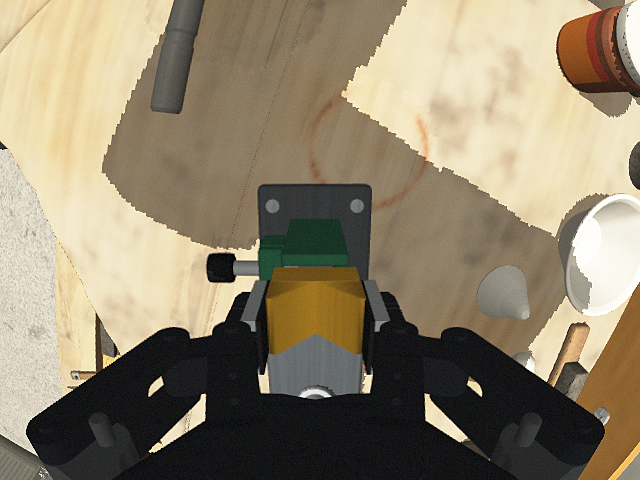

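View pics/s2.png

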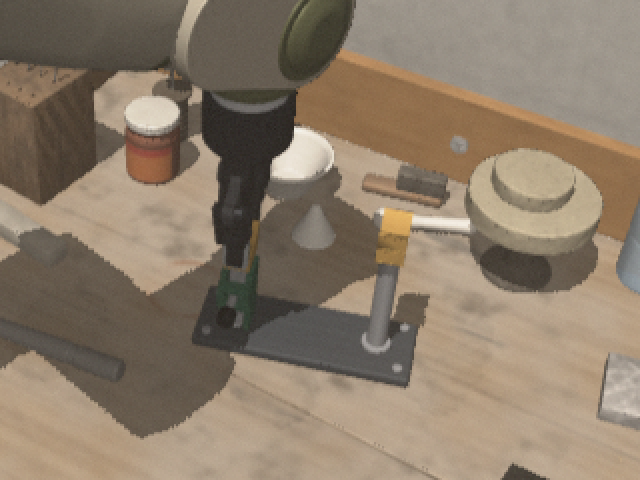

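```bash
python3 -m crank '{"dp":[[0.1,0.03,0],[0,0,0],[0,0,0],[0,0,0]],"delta_rot":[[0,0,0],[0,0,0],[0,0,0],[0,0,0]],"claw":[170,170,170,170]}' 60
python3 -c "
from h import *
pose()"
```

```text
time_s: 4.4
eef_pos: [643.6, -35.3, 95.7]
ee_rot: [0.001, 0.595, 0.804, 0.0]
force: [-2.1, 0.9, 7.6]
grip_width: 0.411
t 4.4 pos [643.6 -35.3  95.7] yang 17.0 z [ 0.003 -0.001 -1.   ] F [-2.1  0.9  7.6] gw 0.411 j [-0.24  0.69  1.27 -0.    1.18 -0.53]
```

```bash
python3 -m crank '{"dp":[[0,0,0.4],[0,0,0.4],[0,0,0.4],[0,0,0],[0,0,0]],"delta_rot":[[0,0,0],[0,0,0],[0,0,0],[0,0,0],[0,0,0]],"claw":[170,170,170,170,170]}' 60
python3 -c "
from h import *
pose()"
```

```text
time_s: 4.9
eef_pos: [643.5, -35.3, 105.7]
ee_rot: [0.001, 0.595, 0.804, 0.0]
force: [5.8, 1.5, -1.4]
grip_width: 0.408
t 4.9 pos [643.5 -35.3 105.7] yang 17.0 z [ 0.002 -0.    -1.   ] F [ 5.8  1.5 -1.4] gw 0.408 j [-0.24  0.68  1.26  0.    1.2  -0.53]
```

```bash
python3 -m crank '{"dp":[[0,0,0.4],[0,0,0.4],[0,0,0.4],[0,0,0],[0,0,0.4],[0,0,0.4],[0,0,0.2],[0,0,0],[0,0,0]],"delta_rot":[[0,0,0],[0,0,0],[0,0,0],[0,0,0],[0,0,0],[0,0,0],[0,0,0],[0,0,0],[0,0,0]],"claw":[170,170,170,170,170,170,170,170,170]}' 60
python3 - <<'E'
from h import *
pr=pose(); p,d=capture('scene'); save('s3',p[120:360,240:560].repeat(2,0).repeat(2,1));p,d=capture('wrist'); save('w3',p)
E
```

```text
time_s: 5.8
eef_pos: [643.4, -35.3, 127.3]
ee_rot: [0.0, 0.595, 0.804, 0.0]
force: [7.7, -0.2, -2.3]
grip_width: 0.41
t 5.8 pos [643.4 -35.3 127.3] yang 16.9 z [ 0.001 -0.    -1.   ] F [ 7.7 -0.2 -2.3] gw 0.41 j [-0.24  0.66  1.24  0.    1.24 -0.53]
```

View pics/s3.png

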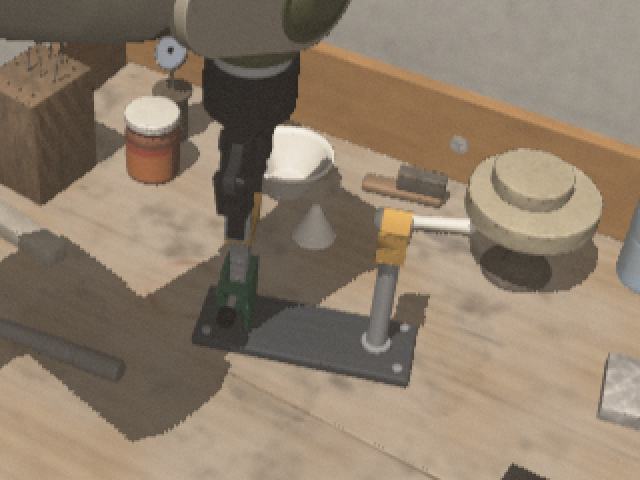

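View pics/w3.png

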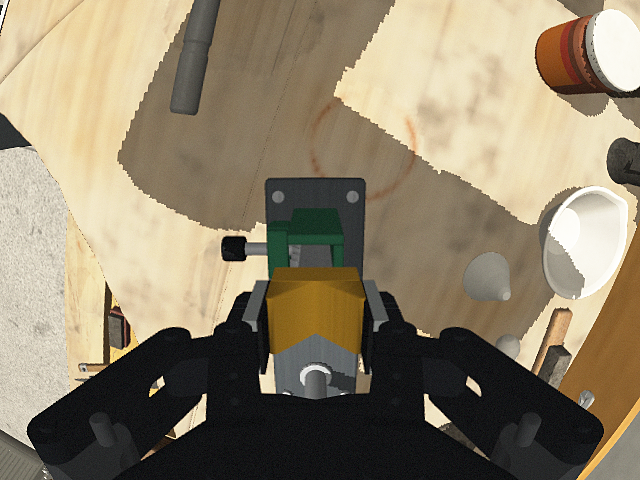

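```bash
python3 -m crank '{"dp":[[0,0,0.4],[0,0,0.4],[0,0,0.3],[0,0,0],[0,0,0],[0,0,0]],"delta_rot":[[0,0,0],[0,0,0],[0,0,0],[0,0,0],[0,0,0],[0,0,0]],"claw":[170,170,170,170,170,170]}' 60
python3 - <<'E'
from h import *
pr=pose()
p,d=capture('scene'); P=cloud('scene',d);save('s4',p[120:360,240:560].repeat(2,0).repeat(2,1))
for r in pinpoint('scene','prop_saddle')[:1]+pinpoint('scene','rest_saddle')[:1]: print(r)
E
```

```text
time_s: 6.5
eef_pos: [643.4, -35.3, 138.2]
ee_rot: [0.0, 0.595, 0.804, 0.0]
force: [7.8, -0.2, -4.2]
grip_width: 0.406
t 6.5 pos [643.4 -35.3 138.2] yang 16.9 z [ 0.001 -0.    -1.   ] F [ 7.8 -0.2 -4.2] gw 0.406 j [-0.24  0.65  1.22  0.    1.26 -0.53]
{'centre': [364.4, 220.7], 'p': 0.83}
{'centre': [439.7, 238.2], 'p': 0.56}
```

View pics/s4.png

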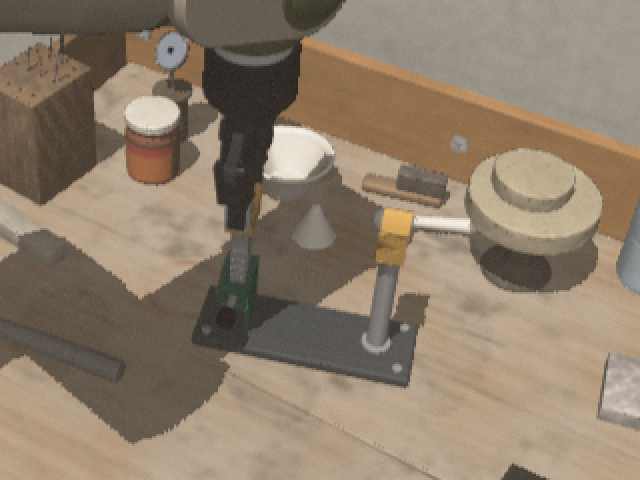

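```bash
python3 -m crank '{"dp":[[0,0,-0.15],[0,0,-0.1],[0,0,0],[0,0,0]],"delta_rot":[[0,0,0],[0,0,0],[0,0,0],[0,0,0]],"claw":[170,170,170,170]}' 60
python3 -c "
from h import *
pose()"
```

```text
time_s: 7.05
eef_pos: [643.4, -35.3, 135.8]
ee_rot: [0.0, 0.595, 0.804, 0.0]
force: [7.4, -0.3, -3.1]
grip_width: 0.406
t 7.05 pos [643.4 -35.3 135.8] yang 16.9 z [ 0.001 -0.    -1.   ] F [ 7.4 -0.3 -3.1] gw 0.406 j [-0.24  0.65  1.23  0.    1.26 -0.53]
```

```bash
python3 -m crank '{"dp":[[0,0,0],[0,0,0],[0,0,0],[0,0,0],[0,0,1],[0,0,3],[0,0,4],[0,0,4],[0,0,0]],"delta_rot":[[0,0,0],[0,0,0],[0,0,0],[0,0,0],[0,0,0],[0,0,0],[0,0,0],[0,0,0],[0,0,0]],"claw":[120,90,70,50,50,50,50,50,50]}' 30
python3 -m crank '{"dp":[[-3,3.5,0],[-3,3.5,0],[-3,3.5,0],[-3,3.5,0],[-0.7,1.5,0],[0,0,0]],"delta_rot":[[0,0,-3],[0,0,-3],[0,0,-3],[0,0,-3],[0,0,0],[0,0,0]],"claw":[50,50,50,50,50,50]}' 30
python3 - <<'E'
from h import *
pr=pose()
for c in ['scene','top']:
    p,d=capture(c); P=cloud(c,d)
    if c=='scene': save('s5',p[120:360,240:560].repeat(2,0).repeat(2,1))
    else: save('t5',p)
    for nm,(x0,x1,y0,y1) in dict(prop=(600,700,-80,0),rest=(630,720,-200,-125)).items():
        q=P[(P[...,0]>x0)&(P[...,0]<x1)&(P[...,1]>y0)&(P[...,1]<y1)&(P[...,2]>85)&(P[...,2]<200)&(d>0)]
        zt=np.percentile(q[:,2],98); t=q[q[:,2]>zt-25]
        print(c,nm,np.round([zt,q[:,2].max(),*t.mean(0),*t.min(0),*t.max(0)],1))
    for t in ['prop_saddle','rest_saddle']: print(t,[np.round(ray(c,*r['centre'],144)) for r in pinpoint(c,t)[:1]])
pr=pose();p,d=capture('wrist'); save('w5',p)
for t,z in [('mandrel_thick',10.4),('mandrel_thin',10),('ring_mandrel',9)]:
    for r in pinpoint('wrist',t)[:2]: print(t,r['p'],r['centre'],np.round(wray(*r['centre'],z,pr),1))
E
```

```text
time_s: 7.95
eef_pos: [644.5, -35.5, 263.0]
ee_rot: [0.005, 0.595, 0.804, 0.002]
force: [-0.1, 1.0, 0.3]
grip_width: 0.805
time_s: 8.55
eef_pos: [515.3, 121.3, 256.5]
ee_rot: [0.0, 0.675, 0.738, 0.0]
force: [0.9, -0.2, -0.2]
grip_width: 0.807
t 8.55 pos [515.3 121.3 256.5] yang 5.1 z [ 0.001  0.    -1.   ] F [ 0.9 -0.2 -0.2] gw 0.807 j [ 0.01  0.3   1.44  0.    1.39 -0.08]
scene prop [161.2 162.1 640.  -37.7 151.  621.1 -52.5 136.2 665.4 -20.4 162.1]
scene rest [ 161.5  162.8  677.5 -161.1  151.9  658.3 -176.7  136.6  700.5 -143.9
  162.8]
prop_saddle [array([641., -36., 144.])]
rest_saddle [array([ 679., -166.,  144.])]
top prop [161.8 163.9 641.6 -35.9 152.5 621.7 -52.1 137.  661.8 -20.6 163.9]
top rest [ 161.6  164.8  679.3 -159.3  152.4  659.4 -177.3  136.6  700.1 -144.2
  164.8]
prop_saddle [array([642., -36., 144.])]
rest_saddle [array([ 677., -164.,  144.])]
t 8.85 pos [516.6 118.8 255.5] yang 4.9 z [-0. -0. -1.] F [0.4 0.  1.4] gw 0.805 j [ 0.    0.31  1.44 -0.    1.39 -0.08]
mandrel_thick 0.6 [319.5, 247.5] [526.9  61.1  10.4]
mandrel_thin 0.7 [318.3, 128.5] [514.5 189.1  10. ]
ring_mandrel 0.69 [315.4, 191.5] [517.2 122.5   9. ]
```

View pics/s5.png

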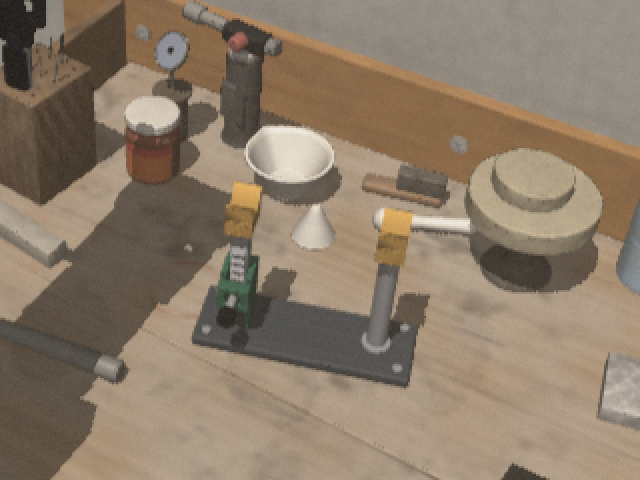

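View pics/w5.png

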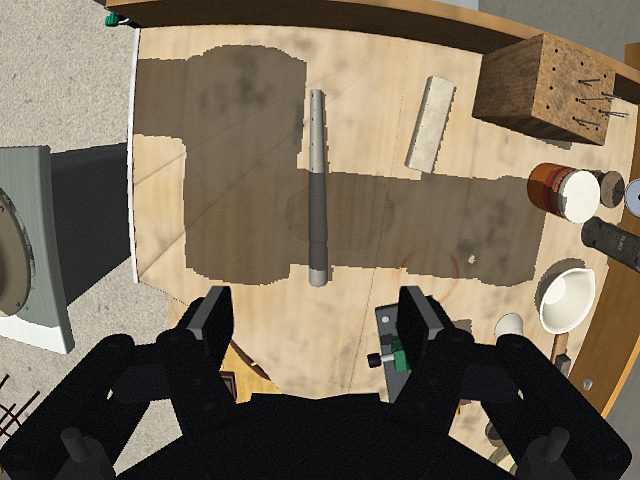

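```bash
python3 - <<'E'
from h import *
pr=pose()
print('ends wrist',wray(317,90,6,pr),wray(318,285,12,pr))
for c in ['top','scene']:
    d=np.load(c+'0.npy');P=cloud(c,d)
    q=P[(abs(P[...,0]-518)<28)&(P[...,1]>-20)&(P[...,1]<260)&(P[...,2]>7)&(P[...,2]<40)][:,:2]
    for _ in range(3):
        (vx,vy,x0,y0)=cv2.fitLine(q.astype(np.float32),cv2.DIST_HUBER,0,.01,.01).ravel()
        q=q[abs((q[:,0]-x0)*vy-(q[:,1]-y0)*vx)<13]
    a=(q-[x0,y0])@[vx,vy];b=np.percentile(a,[0.3,99.7]);print(c,vx,vy,b,b[1]-b[0],[x0,y0]+np.array([vx,vy])*b.mean())
E
```

```text
t 9.05 pos [516.2 119.4 255.6] yang 4.9 z [-0.  0. -1.] F [ 0.4 -0.4  0.1] gw 0.806 j [ 0.01  0.31  1.44  0.    1.39 -0.08]
ends wrist [509.29870198 230.20897726   6.        ] [528.95287201  17.24042046  12.        ]
top 0.094452 -0.9955294 [-109.85744672  101.47208083] 211.32952755587831 [516.38298441 122.13876768]
scene 0.07840774 -0.99692136 [-117.23284943   94.30884112] 211.54169055185727 [513.9961876  121.65765092]
```

```bash
python3 -m crank '{"dp":[[0.15,0.3,-4.5],[0,0,-4.5],[0,0,-4.5],[0,0,-4.5],[0,0,-3.5],[0,0,-2.5],[0,0,-0.6],[0,0,0],[0,0,0]],"delta_rot":[[0,0,0.4],[0,0,0],[0,0,0],[0,0,0],[0,0,0],[0,0,0],[0,0,0],[0,0,0],[0,0,0]],"claw":[80,80,80,80,100,100,100,100,100]}' 30
python3 - <<'E'
from h import *
pr=pose();p,d=capture('wrist'); save('w6',p)
E
```

```text
time_s: 9.95
eef_pos: [518.4, 122.7, 11.2]
ee_rot: [0.001, 0.673, 0.739, 0.001]
force: [0.8, 0.7, -0.5]
grip_width: 0.608
t 9.95 pos [518.4 122.7  11.2] yang 5.4 z [ 0.002  0.    -1.   ] F [ 0.8  0.7 -0.5] gw 0.608 j [ 0.01  0.61  1.7   0.    0.83 -0.08]
```

View pics/w6.png

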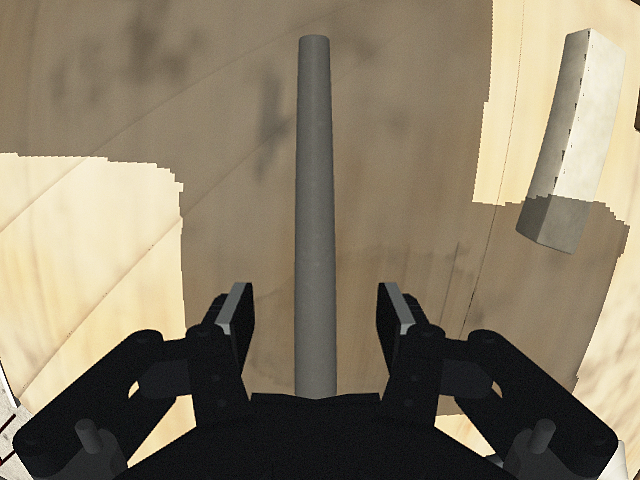

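```bash
python3 -m crank '{"dp":[[0,0,-0.6],[0,0,-0.4],[0,0,0],[0,0,0],[0,0,0],[0,0,0],[0,0,0],[0,0,0]],"delta_rot":[[0,0,0],[0,0,0],[0,0,0],[0,0,0],[0,0,0],[0,0,0],[0,0,0],[0,0,0]],"claw":[100,120,150,180,215,215,215,215]}' 50
python3 -c "
from h import *
pose()"
```

```text
time_s: 10.8
eef_pos: [517.9, 122.8, 0.4]
ee_rot: [0.0, 0.673, 0.739, 0.0]
force: [-0.5, 0.2, 5.6]
grip_width: 0.184
t 10.8 pos [5.179e+02 1.228e+02 4.000e-01] yang 5.4 z [ 0.001 -0.    -1.   ] F [-0.5  0.2  5.6] gw 0.184 j [ 0.01  0.63  1.7  -0.    0.81 -0.08]
```

```bash
python3 -m crank '{"dp":[[0,0,1],[0,0,2],[0,0,4],[0,0,4.5],[0,0,4.5],[0,0,4.5],[0,0,2],[0,0,0],[0,0,0]],"delta_rot":[[0,0,0],[0,0,0],[0,0,0],[0,0,0],[0,0,0],[0,0,0],[0,0,0],[0,0,0],[0,0,0]],"claw":[220,220,220,220,220,220,220,220,220]}' 60
cat > m.py <<'E'
from h import *
import sys
n=sys.argv[1]
pr=pose()
for c in ['scene','top']:
    p,d=capture(c); save(c[0]+n,p); P=cloud(c,d)
    ms=masks_of(c,'ring_mandrel')
    if ms:
        q=P[ms[0]['region']&(d>0)]; q=q[np.abs(q[:,2]-np.median(q[:,2]))<30]
        l=cv2.fitLine(q.astype(np.float32),cv2.DIST_HUBER,0,.01,.01).ravel(); a=(q-l[3:])@l[:3]
        b=np.percentile(a,[.5,99.5]);print(c,ms[0]['p'],len(q),'dir',np.round(l[:3],3),'len',round(b[1]-b[0],1),'mid',np.round(l[3:]+l[:3]*b.mean(),1),'ends',np.round(l[3:]+l[:3]*b[0]),np.round(l[3:]+l[:3]*b[1]))
p,d=capture('wrist');save('w'+n,p)
E
python3 m.py 7
```

```text
time_s: 11.7
eef_pos: [516.9, 122.8, 223.8]
ee_rot: [-0.001, 0.673, 0.739, -0.001]
force: [-0.5, 0.4, -2.9]
grip_width: 0.181
t 11.7 pos [516.9 122.8 223.8] yang 5.4 z [-0.002 -0.    -1.   ] F [-0.5  0.4 -2.9] gw 0.181 j [ 0.01  0.33  1.49  0.    1.32 -0.08]
scene 0.9 1097 dir [-0.083  0.996 -0.031] len 208.6 mid [511.7 120.2 237.2] ends [520.  16. 240.] [503. 224. 234.]
top 0.68 339 dir [-0.113  0.993 -0.018] len 45.3 mid [522.7  39.3 241.9] ends [525.  17. 242.] [520.  62. 241.]
```

View pics/s7.png

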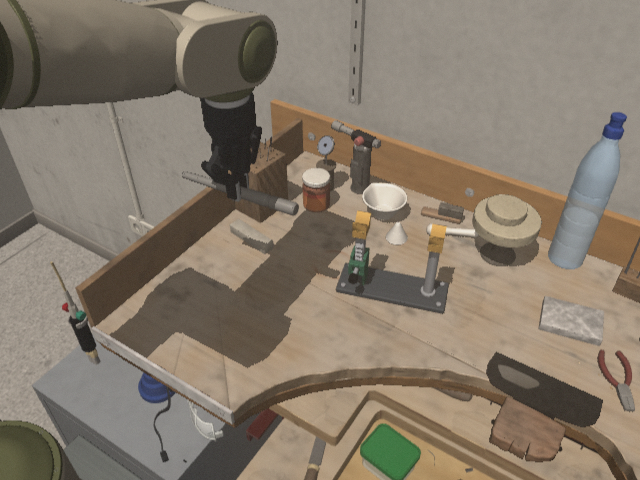

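View pics/w7.png

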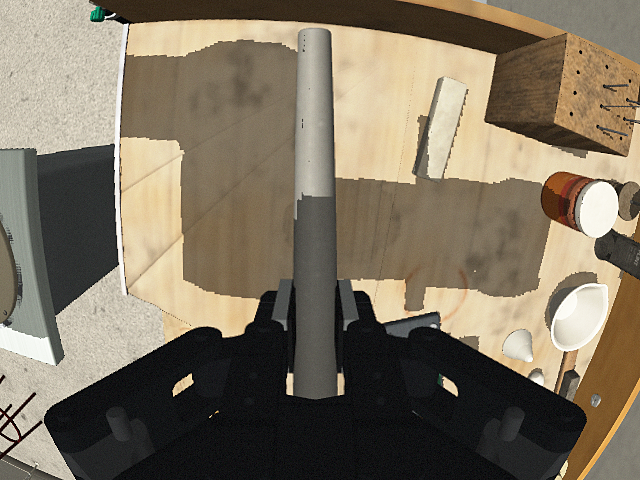

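```bash
python3 -m crank '{"dp":[[1.5,-2.2,0],[2.4,-3.7,0],[2.4,-3.7,0],[2.4,-3.7,0],[2.4,-3.7,0],[2.0,-3.0,0],[1.2,-2.0,0],[0,0,0],[0,0,0],[0,0,0]],"delta_rot":[[0,0,1.6],[0,0,1.6],[0,0,1.6],[0,0,1.6],[0,0,1.6],[0,0,1.6],[0,0,1.7],[0,0,0],[0,0,0],[0,0,0]],"claw":[220,220,220,220,220,220,220,220,220,220]}' 60
python3 m.py 8
```

```text
time_s: 12.95
eef_pos: [660.2, -96.3, 224.5]
ee_rot: [-0.0, 0.597, 0.802, -0.0]
force: [-0.9, -0.0, -1.9]
grip_width: 0.182
t 12.95 pos [660.2 -96.3 224.5] yang 16.7 z [-0.001  0.    -1.   ] F [-0.9 -0.  -1.9] gw 0.182 j [-0.32  0.65  1.01  0.    1.49 -0.61]
top 0.74 300 dir [-0.267  0.963 -0.037] len 92.4 mid [640.3 -39.6 238. ] ends [653. -84. 240.] [628.   5. 236.]
```

View pics/s8.png

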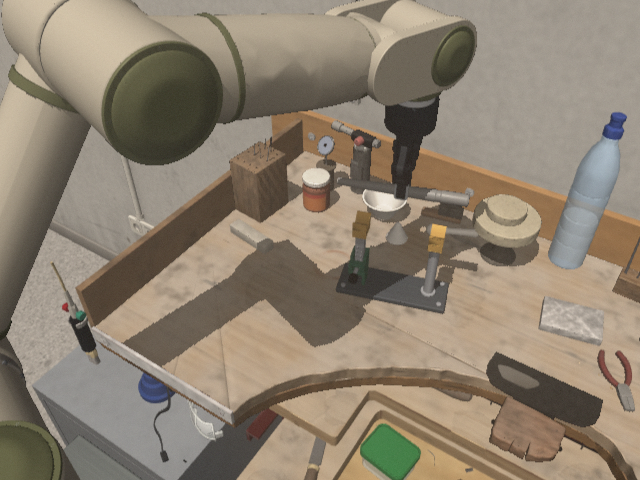

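View pics/w8.png

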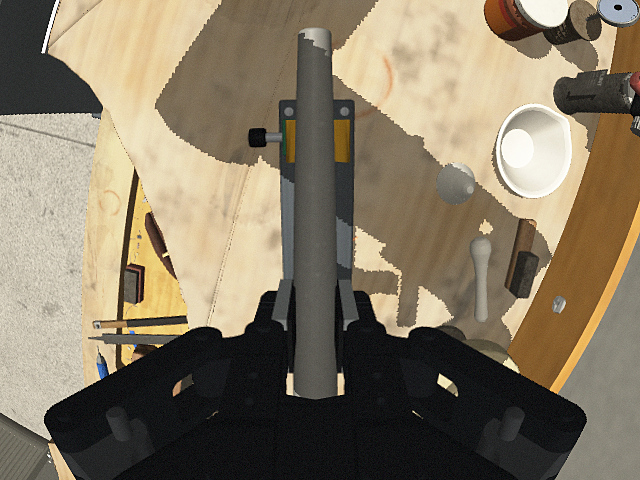

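```bash
python3 -m crank '{"dp":[[0,0,-2],[0,0,-2],[0,0,-1.6],[0,0,-0.8],[0,0,-0.5],[0,0,0],[0,0,0]],"delta_rot":[[0,0,0],[0,0,0],[0,0,0],[0,0,0],[0,0,0],[0,0,0],[0,0,0]],"claw":[220,220,220,220,220,220,220]}' 50
python3 - <<'E'
from h import *
pr=pose();p,d=capture('wrist'); save('w9',p);p,d=capture('scene'); save('s9',p[120:360,240:560].repeat(2,0).repeat(2,1))
E
```

```text
time_s: 13.9
eef_pos: [660.8, -97.3, 156.7]
ee_rot: [0.001, 0.597, 0.802, 0.0]
force: [-0.1, -0.0, -1.6]
grip_width: 0.181
t 13.9 pos [660.8 -97.3 156.7] yang 16.7 z [ 0.001 -0.    -1.   ] F [-0.1 -0.  -1.6] gw 0.181 j [-0.32  0.69  1.11 -0.    1.34 -0.61]
```

View pics/w9.png

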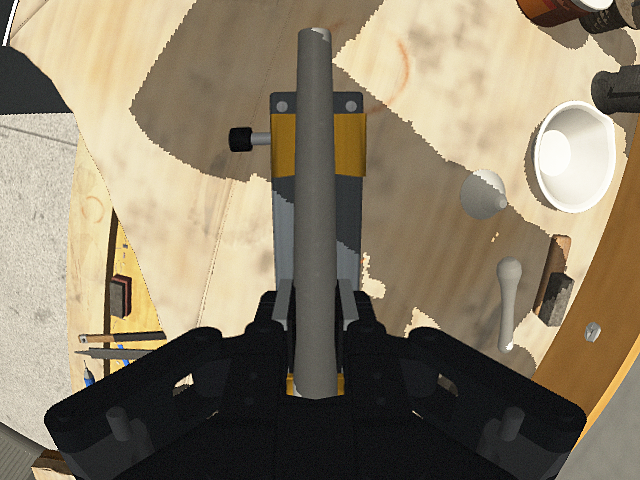

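View pics/s9.png

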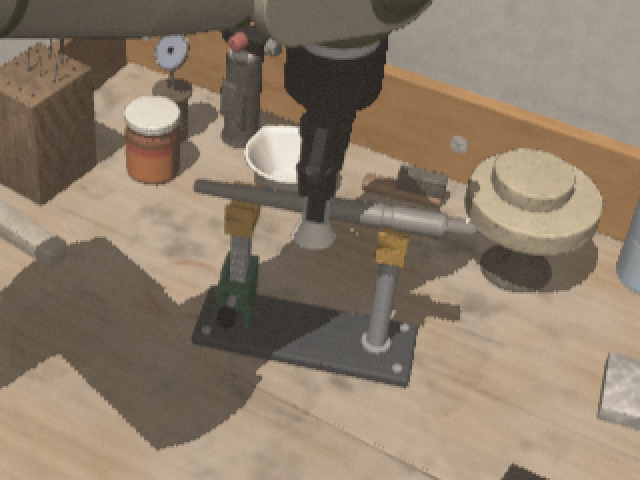

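```bash
python3 -m crank '{"dp":[[0.08,0.02,-0.3],[0,0,-0.2],[0,0,-0.2],[0,0,0],[0,0,0]],"delta_rot":[[0,0,0],[0,0,0],[0,0,0],[0,0,0],[0,0,0]],"claw":[220,220,220,220,220]}' 40
python3 -m crank '{"dp":[[0,0,-0.1],[0,0,0],[0,0,0]],"delta_rot":[[0,0,0],[0,0,0],[0,0,0]],"claw":[220,220,220]}' 40
```

```text
time_s: 14.5
eef_pos: [661.9, -97.0, 149.3]
ee_rot: [0.001, 0.597, 0.802, 0.0]
force: [3.7, 1.8, 0.8]
grip_width: 0.18
time_s: 14.8
eef_pos: [662.1, -97.0, 149.1]
ee_rot: [0.001, 0.597, 0.802, 0.001]
force: [4.1, 1.7, 5.2]
grip_width: 0.18
```

```bash
python3 -m crank '{"dp":[[0.05,0.02,-0.1],[0,0,0],[0,0,0]],"delta_rot":[[0,0,0],[0,0,0],[0,0,0]],"claw":[220,220,220]}' 20
python3 - <<'E'
from h import *
pose();p,d=capture('scene'); save('s10',p[120:360,240:560].repeat(2,0).repeat(2,1))
E
```

```text
time_s: 15.1
eef_pos: [662.6, -96.9, 148.4]
ee_rot: [0.002, 0.597, 0.802, 0.001]
force: [2.4, 0.8, 7.7]
grip_width: 0.179
t 15.1 pos [662.6 -96.9 148.4] yang 16.7 z [ 0.003 -0.001 -1.   ] F [2.4 0.8 7.7] gw 0.179 j [-0.32  0.7   1.12  0.    1.32 -0.61]
```

View pics/s10.png

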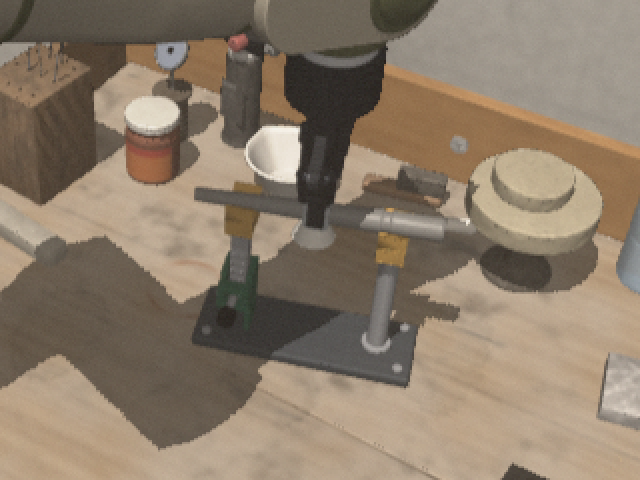

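```bash
python3 -m crank '{"dp":[[0,0,0],[0,0,0],[0,0,0],[0,0,0],[0,0,0],[0,0,1],[0,0,3],[0,0,4],[0,0,4],[0,0,0]],"delta_rot":[[0,0,0],[0,0,0],[0,0,0],[0,0,0],[0,0,0],[0,0,0],[0,0,0],[0,0,0],[0,0,0],[0,0,0]],"claw":[205,195,180,150,100,100,100,100,100,100]}' 20
python3 -m crank '{"dp":[[-3,3,0],[-3.5,3.5,0],[-3.5,3.5,0],[-3.5,3.5,0],[-3.5,3.5,0],[-3,3,0],[0,0,0],[0,0,0]],"delta_rot":[[0,0,0],[0,0,0],[0,0,0],[0,0,0],[0,0,0],[0,0,0],[0,0,0],[0,0,0]],"claw":[100,100,100,100,100,100,100,100]}' 20
python3 m.py 11
python3 - <<'E'
from h import *
for c in ['scene','top']:
    p,d=capture(c); P=cloud(c,d); save('z'+c,p[100:340,220:540].repeat(2,0).repeat(2,1))
    ex=[np.array([641.5,-36.3,154]),np.array([679,-161,158.7])]
    for t,z in [('mandrel_thick',158.7),('mandrel_thin',154),('prop_saddle',144),('rest_saddle',144),('flux_jar',0),('wax_cone',0),('sharpening_bar',0)]:
        print(c,t,[(round(r['p'],2),np.round(ray(c,*r['centre'],z))) for r in pinpoint(c,t)[:1]])
    for nm,(x0,y0) in dict(prop=(641,-37),rest=(679,-160)).items():
        q=P[(abs(P[...,0]-x0)<22)&(abs(P[...,1]-y0)<16)&(P[...,2]>130)&(d>0)];s=(q[:,:2]-[x0,y0])@[.957,.288]
        for k in [(-17,-13),(-4,4),(13,17)]:
            z=q[(s>k[0])&(s<k[1]),2];print(nm,k,len(z),np.round(np.percentile(z,[50,95]),1) if len(z) else '')
E
```

```text
time_s: 16.15
eef_pos: [663.1, -97.2, 274.1]
ee_rot: [0.005, 0.597, 0.802, 0.002]
force: [1.7, -0.5, 0.5]
grip_width: 0.605
time_s: 16.95
eef_pos: [461.6, 103.5, 267.3]
ee_rot: [0.0, 0.597, 0.802, 0.0]
force: [0.1, -0.4, 0.9]
grip_width: 0.605
t 16.95 pos [461.6 103.5 267.3] yang 16.7 z [ 0.001 -0.    -1.   ] F [ 0.1 -0.4  0.9] gw 0.605 j [-0.03  0.17  1.58 -0.    1.39 -0.32]
scene 0.91 1235 dir [-0.274  0.96  -0.053] len 207.6 mid [657.6 -99.1 162.4] ends [ 686. -199.  168.] [629.   1. 157.]
top 0.96 1036 dir [-0.285  0.957 -0.056] len 206.9 mid [660.1 -98.3 164.2] ends [ 690. -197.  170.] [631.   1. 158.]
scene mandrel_thick [(0.77, array([ 687., -158.,  159.]))]
scene mandrel_thin [(0.79, array([645., -35., 154.]))]
scene prop_saddle [(0.58, array([637., -36., 144.]))]
scene rest_saddle [(0.73, array([ 675., -168.,  144.]))]
scene flux_jar [(0.8, array([792., 153.,   0.]))]
scene wax_cone [(0.8, array([799., -33.,   0.]))]
scene sharpening_bar [(0.98, array([627., 208.,   0.]))]
prop (-17, -13) 172 [147.1 160.1]
prop (-4, 4) 111 [159.4 162.8]
prop (13, 17) 39 [157.6 161. ]
rest (-17, -13) 179 [146.  160.7]
rest (-4, 4) 88 [168.8 171.2]
rest (13, 17) 1 [161.7 161.7]
top mandrel_thick [(0.88, array([ 681., -156.,  159.]))]
top mandrel_thin [(0.96, array([643., -40., 154.]))]
top prop_saddle [(0.62, array([637., -34., 144.]))]
top rest_saddle [(0.5, array([ 677., -160.,  144.]))]
top flux_jar [(0.57, array([804., 157.,   0.]))]
top wax_cone [(0.61, array([798., -41.,   0.]))]
top sharpening_bar [(0.9, array([624., 204.,   0.]))]
prop (-17, -13) 45 [157.9 161.8]
prop (-4, 4) 79 [160.8 163.8]
prop (13, 17) 33 [157.4 162.1]
rest (-17, -13) 41 [158.3 161.2]
rest (-4, 4) 78 [169. 173.]
rest (13, 17) 39 [157.8 162.5]
```

View pics/zscene.png

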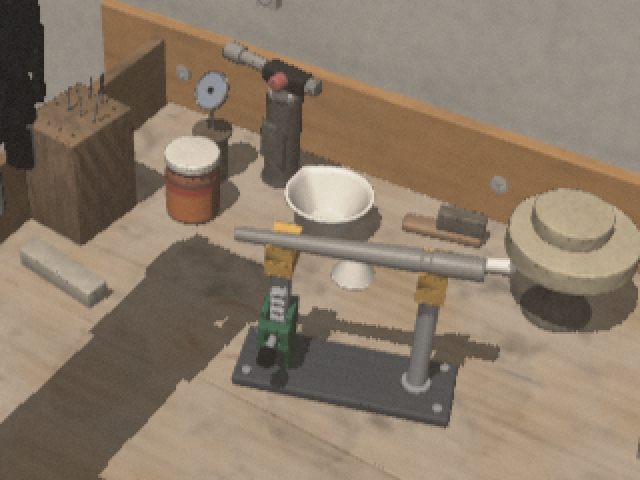

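View pics/ztop.png

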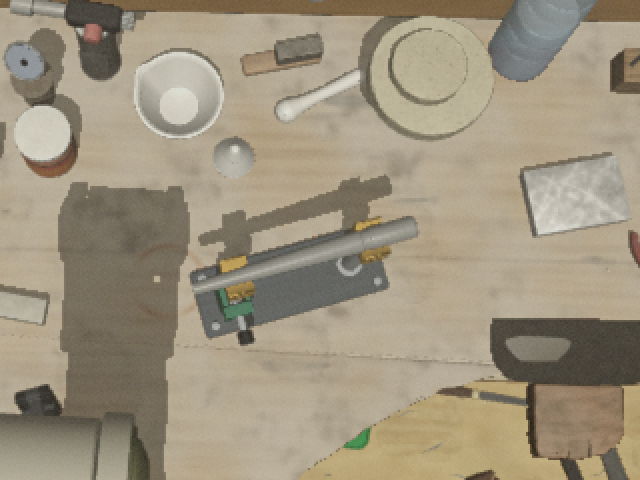

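```bash
python3 - <<'E'
from rig import *
print(finish_job())
E
```

```text
the job is handed in; nothing more can be done
None
```

The column is up at the 40 mm notch, and the mandrel lies bedded in both V saddles, released. I handed the job in at about 18 s of the 58 s allowed; the hand-in gives no verdict.

**Column:** I gripped the prop head across its flat faces and raised it in small lifts from notch 0, to about 42.5 mm. I then eased it down 2.5 mm and let go. Depth readings from both fixed cameras then put both saddle heads at the same height, tops at about 161–162 mm.

**Mandrel:** I picked it up at its middle and laid it across the saddles with the thick end on the fixed rest. Final checks from the scene and top cameras:
- **Centring:** its middle measured (658 to 660, -98 to -99) mm, against about (660, -99) mm for the midpoint between the saddles.
- **Bedding:** its top surface is at about 161 mm over the column's saddle and 169 mm over the rest, as expected when bedded.
- **Column after loading:** the head still reads about 161–162 mm, so it did not sink.

**Bystanders:** the flux jar, white cone and whetstone look undisturbed in the last pictures. I judged this by eye and did not compare their measured positions before and after.

**What disagreed:** single network point readings on the loaded stand were off by up to about 8 mm along or across the stand. One example is the thick-end point in the scene view. I relied on the depth fits, which agreed between the two cameras to within about 2.5 mm.

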